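# Lock the sample carrier under the T-stud of the drying board

### The job

Take the sample carrier with the large oblong eye by its upright grip tab and lock it onto the yellow drying board: tilt it eye end down so that the eye passes the wide T-head of the stud, then level it beneath the head and let go, so that it lies flat on the board with the stud through its eye and its pan over the board. Leave the other carrier, the one with the small round eye, where it is.

Things in the scene. Friction and masses are not known exactly. Their poses are not given: they have to be found in the camera images.
- carrier_grip (a point): Centre of the carrier's upright grip tab (28 along x, 10 thick along y, 45 tall), 27.5 above the carrier's underside. The carrier: flat steel plate 192 x 56, 5 thick, 0.2 kg, balanced 17 behind the tab, lying on the bench. x: along the plate from tab to eye; z up. A round pan (70 across, rim 16 above the underside) is fixed 53 behind the tab (-x). Grip across the 10. All in mm.
- carrier_eye (a point): Centre of that carrier's oblong eye, 63 mm ahead (+x) of the tab, 2.5 mm above the underside (mid-plate). The opening is 62 mm long (x) by 34 mm wide (y), right through; its rim is 9 mm wide at the nose (+x end), 11 mm at the sides. Same axes.
- stud (a point): T-stud fixed on the yellow board (230 x 110, 8 thick): point on its axis at the head's underside, 24 above the board. Stem 12 dia.; head a bar 70 (x) x 14 (y) x 6 thick, centred. x: from the board's middle to the stud (66). The carrier goes with its x along this x. Tilted about 22 deg, its nose rim passes down the head's +x end; draw it to -x; flat, eye centre 5 to 24 on the -x side, its rear rim clears. In mm.
- spare_grip (a point): Centre of the grip tab of the other carrier, to be left alone: same outline, tab, pan and axes, but its eye is a small round hole 24 mm across in a full plate.
Not all that is in view belongs to the job. What is shaped like the part that bears carrier_grip but green or purple is not meant.

How it is judged (in metres and radians):
At the end, for the whole second after the job is handed in: The carrier lies level within 7 degrees, its plate's mid-plane 15 mm or more under the stud head's underside (21.5 mm when flat on the board), the stem inside its eye; its tab is on the stud's -x side, 30 mm or more from it and within 35 mm of the board's long middle line (x of stud in the frame of carrier_eye between -0.028 and 0.028 m and y of stud in the frame of carrier_eye between -0.015 and 0.015 m and z of carrier_eye in the frame of stud below -0.015 m and angle between carrier_eye's own z axis and vertical below 0.12 rad and x of carrier_grip in the frame of stud below -0.03 m and y of carrier_grip in the frame of stud between -0.035 and 0.035 m); the robot touches nothing.
It fails at once if the carrier with the round eye is moved more than 30 mm (distance of spare_grip from where it was at the start of the episode above 0.03 m).
It also fails if it takes over 48 s, if anything falls off the work surface, if the arm or the gripper's body presses on something with over 40 N, if the wrist force passes 120 N, or if a joint passes its speed limit or range.

### The arm

A 6-joint arm with a two-finger parallel gripper is mounted at the origin on the work surface. World frame = base frame: x ahead of the robot, y to its left, z up, the work surface at z = 0. Lengths are in mm, angles in rad, forces in N, time in s.
With the tool pointing down it reaches from about 325 to 875 mm from the base axis. Payload 4.4 kg.
Tool frame: the origin (TCP) lies on the centre line of the jaws, within the pads' length; the fingertips stand ahead of it and the grasp point (between the pads) lies 6 mm ahead of it (ctrl.tcp_to_tips is the z of the fingertips in the tool frame, in mm); z points along the fingers, y is the line along which they close (so a half turn about z gives the same grasp; the last joint's range is limited). The gripper opens to 85 mm and grips with 20 to 120 N. Pads are 22 mm wide; open, the fingers measure 114 mm over their backs; the gripper's body (76 mm by 85 mm) begins 54 mm behind the grasp point. The pads swing forward as they close: fully open they stand 13 mm farther back than shut.
Start: joints at [-1.29, 0.207, 1.542, -0, 1.393, -0.15], TCP at [240.107, -522.471, 256.282] pointing down, gripper open.
Joint ranges: [-2.73, 2.73], [-0.86, 2.22], [0.23, 2.46], [-1.11, 4.25], [0.08, 2.63], [-2.82, 2.82]. Speed limits (rad/s): [2.79, 2.79, 3.14, 3.14, 3.14, 3.14].

### API

Orientations are given as a 3x3 rotation matrix whose columns are the frame's x, y, z axes.
In Python, from plant import ctrl, sensors, optics gives the robot as it stands. Calls block until the motion is done:
- ctrl.move_ptp(position, orientation): joint-space move of the TCP to a pose.
- ctrl.move_l(position, rot=None, vel=150, threshold=None): straight line of the TCP; rot=None keeps the orientation; vel is the mean speed in mm/s. With threshold (N) it stops when the force on the tool has changed by that much, and returns True; else False.
- ctrl.set_joints(angles): joint-space move.
- ctrl.gripper_to(opening, force=None): finger opening in mm; force is the grip in N (None keeps the last); returns when the fingers have stopped.
- ctrl.hold(seconds).
- ctrl.solve_ik(position, orientation): joint angles nearest the present ones, or None.
- sensors.read_state(): the state.
- optics.grab_frame(name): name is "side" or "top"; returns (picture, depth): 400x640x3 uint8, red, green, blue; 400x640 float32, mm along the optical axis (not along the pixel's ray), 0 where there is no reading.
- optics.camera_params(name): a dict with "mtx" (3x3 intrinsics, pixels), "R" (3x3) and "t" (3): a world point X has camera coordinates R X + t. Camera axes: x right, y down, z forward; pixel columns grow to the right and rows downward; lengths in mm; the calibration is good to about 2 mm. A picture is of the moment at which its call begins. camera_params takes no time and is no camera call.
A pose or a line that the arm cannot do raises ctrl.MotionError and nothing moves.
- ctrl.finish_job(): hands the job in; it is judged then, once.
The state is a dict: "t": time; "q": joint angles; "qvel": joint speeds; "tau": joint torques, N m; "eef_pos": TCP position; "eef_rot": TCP orientation; "force": force on the tool from outside, world axes, zero at the start; "wrist_torque": the same for the moment, N m; "grip_width": finger opening in mm; "grasp_force": force on a finger pad.
Only numpy, scipy, OpenCV 4.12 (cv2) and the standard library are available. Lean on these libraries where they do the work, as an engineer would, in place of code of your own. Each camera call takes 0.05 s, during which the arm holds its last target. There are 200 camera calls.

## Working session

There is one attempt and no reset: what is moved stays moved. The work goes in short steps, each a Python script; the robot and the scene stay as the last script left them, time stands still between calls to the robot, and variables do not carry over. Pictures are saved under pics/ and viewed, at most 10 in all, crops included, and the job is handed in when it is done.

```bash
mkdir -p pics; ls; python3 - <<'E'
from plant import ctrl, sensors, optics
import cv2,numpy as np
for n in ("side","top"):
    p,d=optics.grab_frame(n); cv2.imwrite(f"pics/{n}0.png",p[:,:,::-1]); np.save(f"pics/{n}0.npy",d)
    print(n,optics.camera_params(n))
print(ctrl.tcp_to_tips,sensors.read_state()["t"])
E
```

```text
pics
side {'mtx': array([[387.57784218,   0.        , 313.73217053],
       [  0.        , 387.57784218, 200.33730033],
       [  0.        ,   0.        ,   1.        ]]), 'R': array([[-0.98492584, -0.17166649, -0.02125338],
       [-0.07695258,  0.54488536, -0.834972  ],
       [ 0.15491737, -0.82075   , -0.54988185]]), 't': array([ 449.07245087,   87.43542613, 1173.73871723])}
top {'mtx': array([[514.61752375,   0.        , 318.39424991],
       [  0.        , 514.61752375, 208.89570882],
       [  0.        ,   0.        ,   1.        ]]), 'R': array([[ 0.02449777, -0.99960982,  0.01341897],
       [-0.9978096 , -0.02527431, -0.0611327 ],
       [ 0.061448  , -0.01189196, -0.99803944]]), 't': array([ -22.83831578,  448.60566895, 1779.40848876])}
25.0 0.1
```

View pics/top0.png

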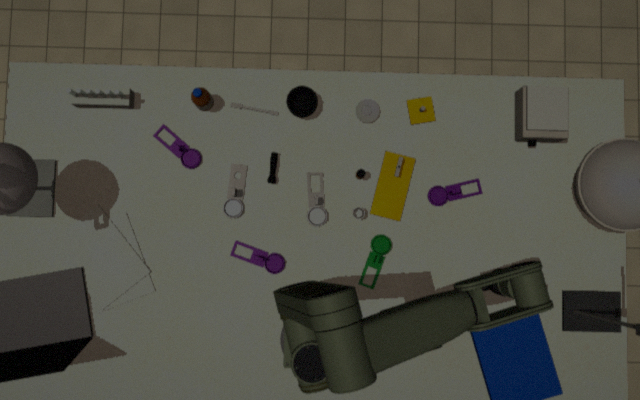

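View pics/side0.png

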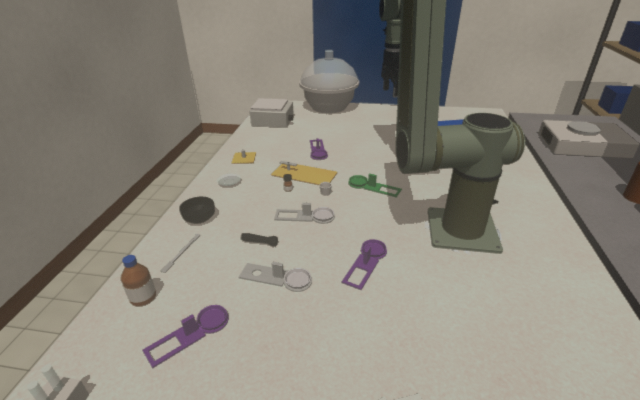

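The steel carrier with the oblong eye is at about top (317,198), with its eye toward +x. The spare is at (237,190) and the board at (394,185), with the stud near (400,165). I'll enlarge that area.

```bash
cat > h.py <<'E'
from plant import ctrl, sensors, optics
import cv2,numpy as np
def px2w(n,u,v,z):
    c=optics.camera_params(n);R=c["R"];o=-R.T@c["t"]
    r=R.T@np.linalg.solve(c["mtx"],[u,v,1]); return o+r*(z-o[2])/r[2]
def w2px(n,X):
    c=optics.camera_params(n);p=c["mtx"]@(c["R"]@np.asarray(X,float)+c["t"]);return p[:2]/p[2]
def crop(n,name,u0,v0,w,h,s):
    p,d=optics.grab_frame(n);k=p[v0:v0+h,u0:u0+w,::-1]
    k=cv2.convertScaleAbs(cv2.resize(k,None,fx=s,fy=s,interpolation=cv2.INTER_CUBIC),alpha=1.3)
    cv2.imwrite("pics/"+name,k);return p,d
E
python3 - <<'E'
from h import *
p,d=crop("top","t1.png",296,140,130,95,6)
E
```

```text
(no output)
```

View pics/t1.png

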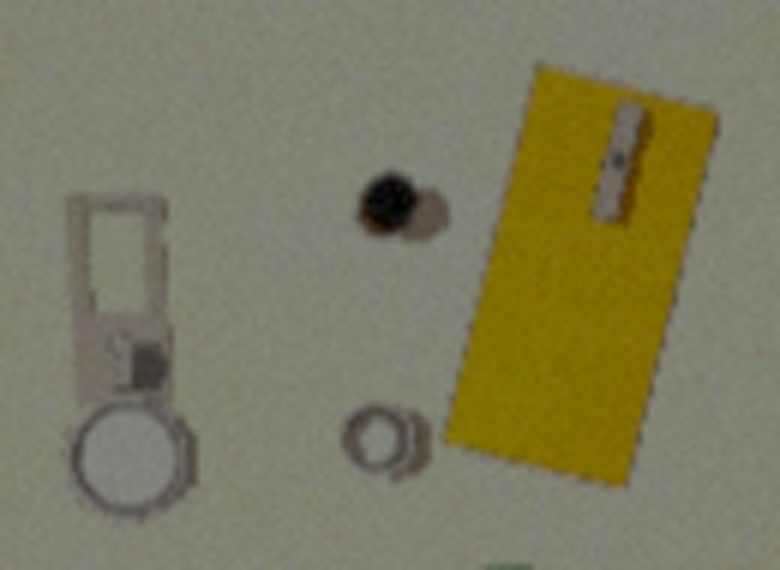

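The crop shows these pixels:
- **Carrier:** eye centre (118,259), pan centre (126,457).
- **Board:** corners (538,64), (719,112), (628,487), (444,440).
- **Head:** centre (618,161), along the board's length.

```bash
python3 - <<'E'
from h import *
f=lambda x,y,z:px2w("top",296+(x+.5)/6-.5,140+(y+.5)/6-.5,z)
eye=f(118,259,3);pan=f(126,457,14);nose=f(116,194,5)
print("eye",eye,"pan",pan,"dist",np.linalg.norm((eye-pan)[:2]),"expect116")
d=eye-pan;print("yaw",np.arctan2(d[1],d[0]));u=np.r_[np.cos(np.arctan2(d[1],d[0])),np.sin(np.arctan2(d[1],d[0]))]
print("grip",pan[:2]+53*u,eye[:2]-63*u,"nose",nose)
B=[f(*c,8)[:2] for c in [(538,64),(719,112),(628,487),(444,440)]]
c=sum(B)/4;ax=(B[0]+B[1]-B[2]-B[3])/2;print("board",c,np.linalg.norm(ax),"yaw",np.arctan2(ax[1],ax[0]),"stud pred",c+66*ax/np.linalg.norm(ax),"head",f(618,161,38))
print(optics.camera_params("top")["R"].T@-optics.camera_params("top")["t"])
p,dep=optics.grab_frame("top")
c=optics.camera_params("top")
vv,uu=np.mgrid[140:235,296:426]
P=np.linalg.inv(c["mtx"])@np.stack([uu.ravel(),vv.ravel(),np.ones(uu.size)])*dep[140:235,296:426].ravel()
W=(c["R"].T@(P-c["t"][:,None])).T
for nm,lo,hi,cx in (("tab",38,60,pan[:2]+53*u),("head",25,60,f(618,161,38)[:2])):
    m=(W[:,2]>lo)&(W[:,2]<hi)&(np.hypot(*(W[:,:2]-cx).T)<50);print(nm,m.sum(),W[m].mean(0) if m.any() else "",W[m].min(0) if m.any() else "",W[m].max(0) if m.any() else "")
E
```

```text
eye [541.51217593   1.52524315   3.        ] pan [424.96778681  -5.93737294  14.        ] dist 116.78306929589725 expect116
yaw 0.06394509331281335
grip [477.85946589  -2.55059217] [478.64093475  -2.50055285] nose [579.53773095   3.65876301   5.        ]
board [ 538.60527587 -270.50088438] 227.9878301758529 yaw -0.22464451695689594 stud pred [ 602.94691737 -285.20303285] head [ 601.8965802  -285.34908101   38.        ]
[ 338.84143779    9.66945241 1803.65079393]
tab 23 [478.62220516  -2.10182099  50.90982226] [466.61123136  -5.95209894  45.302376  ] [490.78008661   1.45448547  58.48091189]
head 86 [ 603.42285337 -284.33043725   39.09844716] [ 570.78676606 -297.44307525   26.45885729] [ 638.48214329 -268.98202185   49.76074092]
```

```bash
cat >> h.py <<'E'
from scipy.spatial.transform import Rotation as Ro
GRIP=np.array([478.5,-2.4]);GYAW=.064;STUD=np.array([602.7,-285.]);SYAW=-.2246;BZ=8.
H=36.; FLIP=np.diag([1.,-1,-1])
def pose(xy,z,yaw,th=0):
    "TCP pose for carrier underside point below tab"
    C=Ro.from_euler('ZY',[yaw,th]).as_matrix()
    return np.r_[xy,z]+C[:,2]*H, C@FLIP
def stud_pose(xn,zn,thd,dy=0):
    "nose inner lower edge at xn from stud, zn over the board, nose-down thd degrees"
    t=np.radians(thd);x=xn-94*np.cos(t);z=zn+94*np.sin(t)+BZ
    c,s=np.cos(SYAW),np.sin(SYAW)
    return pose(STUD+[c*x-s*dy,s*x+c*dy],z,SYAW,t)
E
python3 - <<'E'
from h import *
for fl in (np.diag([1.,-1,-1]),np.diag([-1.,1,-1])):
    import h;h.FLIP=fl
    for a in [pose(GRIP,100,GYAW),pose(GRIP,0,GYAW),stud_pose(44,110,22),stud_pose(44,15,22),stud_pose(13,15,22),stud_pose(14,1,0),stud_pose(14,100,0)]:
        q=ctrl.solve_ik(*a);print(np.round(a[0]),None if q is None else np.round(q,2))
E
```

```text
[478.  -2. 136.] [-0.19  0.14  1.89 -0.    1.11  1.32]
[478.  -2.  36.] [-0.19  0.32  1.94 -0.    0.89  1.32]
[ 574. -278.  187.] [-0.53  0.63  1.14 -0.12  1.73  1.26]
[ 574. -278.   92.] [-0.53  0.73  1.19 -0.11  1.59  1.28]
[ 544. -271.   92.] [-0.55  0.67  1.29 -0.12  1.55  1.27]
[ 525. -267.   45.] [-0.62  0.49  1.65 -0.    1.    1.18]
[ 525. -267.  144.] [-0.62  0.35  1.61 -0.    1.18  1.18]
[478.  -2. 136.] [-0.19  0.14  1.89 -0.    1.11 -1.82]
[478.  -2.  36.] [-0.19  0.32  1.94 -0.    0.89 -1.82]
[ 574. -278.  187.] [-0.53  0.63  1.14 -0.12  1.73 -1.88]
[ 574. -278.   92.] [-0.53  0.73  1.19 -0.11  1.59 -1.86]
[ 544. -271.   92.] [-0.55  0.67  1.29 -0.12  1.55 -1.87]
[ 525. -267.   45.] [-0.62  0.49  1.65 -0.    1.   -1.96]
[ 525. -267.  144.] [-0.62  0.35  1.61 -0.    1.18 -1.96]
```

Every pose is reachable. Next I grasp, lift, carry it above the stud tilted, and take a look.

```bash
python3 - <<'E'
from h import *
ctrl.gripper_to(50,80)
p,R=pose(GRIP,110,GYAW);ctrl.move_ptp(p,R)
print(ctrl.move_l(pose(GRIP,0,GYAW)[0],vel=80,threshold=15),sensors.read_state()["eef_pos"])
ctrl.gripper_to(0,80)
s=sensors.read_state();print(s["grip_width"],s["grasp_force"],s["t"])
ctrl.move_l(pose(GRIP,130,GYAW)[0],vel=120)
ctrl.move_ptp(*stud_pose(44,90,22))
s=sensors.read_state();print(s["grip_width"],s["grasp_force"],s["force"],s["t"],s["eef_pos"])
crop("top","t2.png",340,120,110,100,6)
crop("side","s2.png",230,110,160,120,5)
E
```

```text
False [479.0632454   -2.50576793  36.55769773]
9.304854837708051 78.53907108306885 4.7
9.119006269643545 77.90985345840454 [-0.21817971  0.10127703 -2.0694907 ] 7.05 [ 573.66662178 -277.0282759   166.16518002]
```

View pics/t2.png

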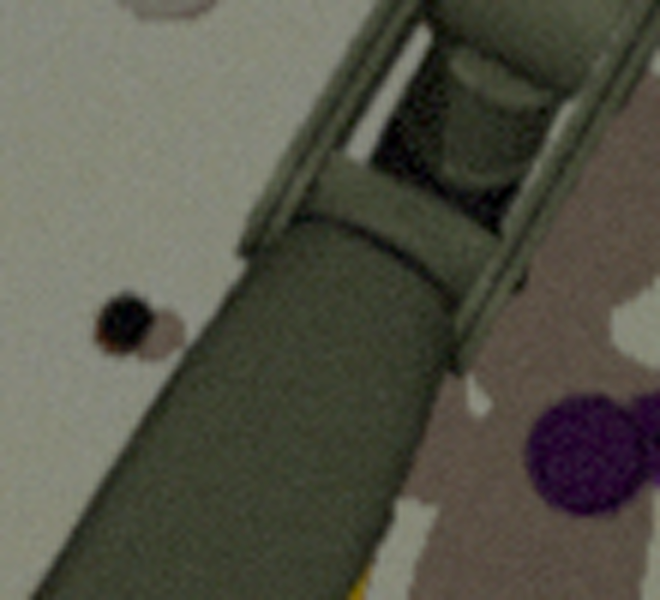

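View pics/s2.png

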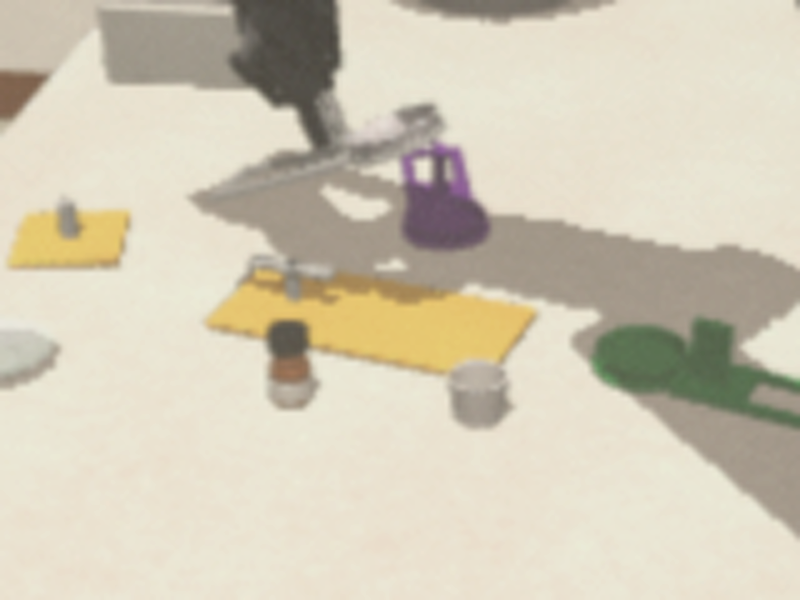

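The top view is blocked by the arm. In the side view the carrier is held tilted, with the nose tip at crop (190,197) and the tail and pan at (443,118). I'll compare those with the predicted pixels, using the head ends at (250,262) and (332,272) as a reference.

```bash
python3 - <<'E'
from h import *
s=sensors.read_state();T=s["eef_rot"];C=T@FLIP;o=s["eef_pos"]-C[:,2]*H
f=lambda X:np.round((w2px("side",X)-[230,110]+.5)*5-.5)
for n,l in (("nose",(103,28,0)),("nose",(103,-28,0)),("tail",(-89,0,5)),("pan rear",(-88,0,16)),("tab",(0,0,27)),("plate s=0 edge",(0,28,0)),("pan l",(-53,35,16))): print(n,f(o+C@np.array(l,float)))
c,sn=np.cos(SYAW),np.sin(SYAW)
for x in (35,-35): print("head",f(np.r_[STUD+[c*x,sn*x],35+0]))
print(np.degrees(np.arcsin(-C[2,0])), "stem",f(np.r_[STUD,8]))
E
```

```text
nose [210. 201.]
nose [244. 170.]
tail [441. 124.]
pan rear [434. 110.]
tab [325. 123.]
plate s=0 edge [323. 172.]
pan l [373. 140.]
head [254. 259.]
head [336. 274.]
21.989465081966426 stem [297. 297.]
```

The nose reads about 16 to 20 crop px off, possibly because I mixed it up with the shadow. I'll zoom in with an overlay of the predicted outline.

```bash
cat >> h.py <<'E'
def overlay(name,u0,v0,w,h,S,cam="side"):
    p,_=optics.grab_frame(cam)
    k=cv2.convertScaleAbs(cv2.resize(p[v0:v0+h,u0:u0+w,::-1],None,fx=S,fy=S,interpolation=cv2.INTER_CUBIC))
    s=sensors.read_state();C=s["eef_rot"]@FLIP;o=s["eef_pos"]-C[:,2]*H
    f=lambda X:(w2px(cam,X)-[u0,v0]+.5)*S-.5
    for L in ([(103,28,0),(103,-28,0),(-50,-28,0),(-50,28,0)],[(94,17,5),(94,-17,5),(32,-17,5),(32,17,5)],[(-53+35*np.cos(a),35*np.sin(a),16) for a in np.linspace(0,6.28,24)]):
        cv2.polylines(k,[np.int32([f(o+C@np.array(l,float)) for l in L])],True,(0,0,255),1)
    cv2.imwrite("pics/"+name,k)
E
python3 - <<'E'
from h import *
overlay("s3.png",260,120,66,46,12)
E
```

```text
(no output)
```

View pics/s3.png

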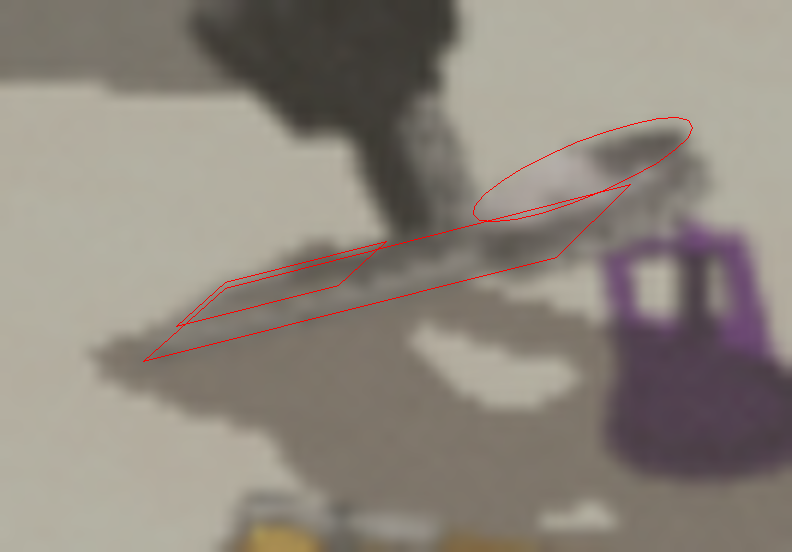

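The overlay matches the carrier, so the outer tip was shadow. Now I lower it, draw it back and level it under force guard.

```bash
python3 - <<'E'
from h import *
def go(p,R,vel,thr):
    r=ctrl.move_l(p,R,vel=vel,threshold=thr);s=sensors.read_state()
    print(r,np.round(s["eef_pos"]-p,1),np.round(s["force"],1),s["t"]);return r
ok=True
for xn,zn,th,v in ((44,45,22,60),(44,15,22,30),(13,15,22,30)):
    if go(*stud_pose(xn,zn,th),v,8): ok=False;break
overlay("s4.png",260,130,80,55,10)
E
```

```text
False [ 0.3 -0.2  0.4] [ 0.1 -0.5 -1.8] 8.1
False [ 0.2 -0.1  0.3] [ 0.4  0.4 -1.8] 9.25
False [ 0.2 -0.1  0.1] [ 0.8  0.4 -2. ] 10.4333
```

View pics/s4.png

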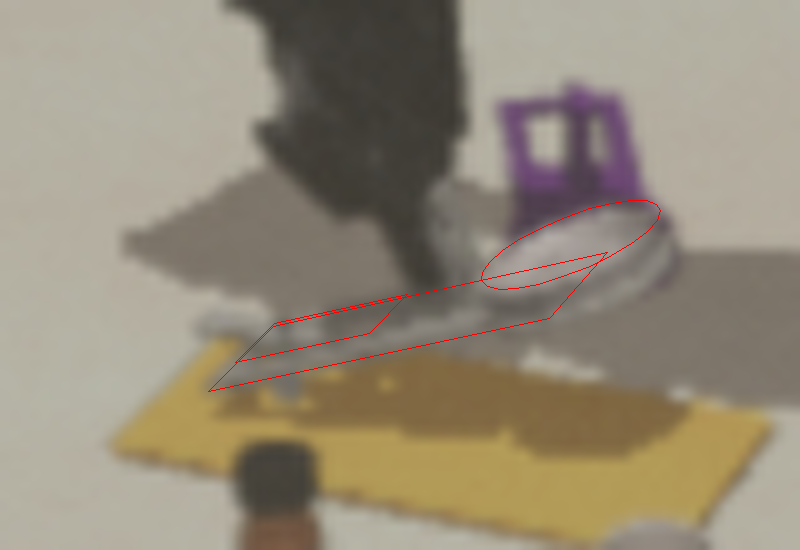

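The head's +x end is at (230,325), above the nose rim, and the stem foot is at (288,390) below the plate. No contact forces so far. I'll level it, set it down and look before opening.

```bash
python3 - <<'E'
from h import *
def go(p,R,vel,thr):
    r=ctrl.move_l(p,R,vel=vel,threshold=thr);s=sensors.read_state()
    print(r,np.round(s["eef_pos"]-p,1),np.round(s["force"],1),np.round(s["wrist_torque"],2),s["t"]);return r
for th,zn in ((16,11.5),(10,8),(5,5),(0,3),(0,-1)):
    if go(*stud_pose(13.5,zn,th),20,8): break
overlay("s5.png",260,130,80,55,10)
E
```

```text
False [ 0.2 -0.1  0.2] [-0.5 -0.1 -1.6] [-0.05 -0.27  0.01] 11.2917
False [ 0.3 -0.2  0.2] [-0.   1.  -1.5] [-0.04 -0.15  0.  ] 12.1167
False [ 0.3 -0.2  0.2] [-0.   0.  -2.4] [ 0.01 -0.1  -0.02] 12.8417
False [ 0.3 -0.2  0.2] [ 0.4 -0.  -2.1] [ 0.02 -0.07 -0.01] 13.525
True [ 1.2 -0.8  1.5] [ 0.1 -0.5  4. ] [-0.01 -0.02  0.01] 13.7667
```

View pics/s5.png

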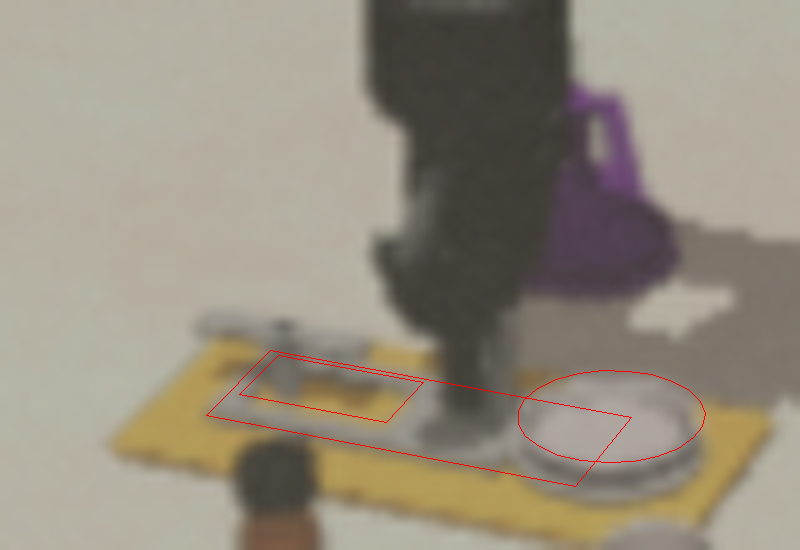

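The carrier is flat on the board, with the stem at (285,380) inside its eye and the head clear above. I'll open a little, retreat upward and check.

```bash
python3 - <<'E'
from h import *
ctrl.gripper_to(45)
s=sensors.read_state();p=s["eef_pos"]
ctrl.move_l(p+[0,0,120],vel=100)
ctrl.set_joints([-1.29,.207,1.542,0,1.393,-.15]) if False else ctrl.set_joints([0.5]+list(sensors.read_state()["q"][1:]))
print(sensors.read_state()["t"],sensors.read_state()["force"])
crop("top","t6.png",340,130,110,90,7)
E
```

```text
17.825 [ 0.30441458  0.26336204 -0.26364461]
```

View pics/t6.png

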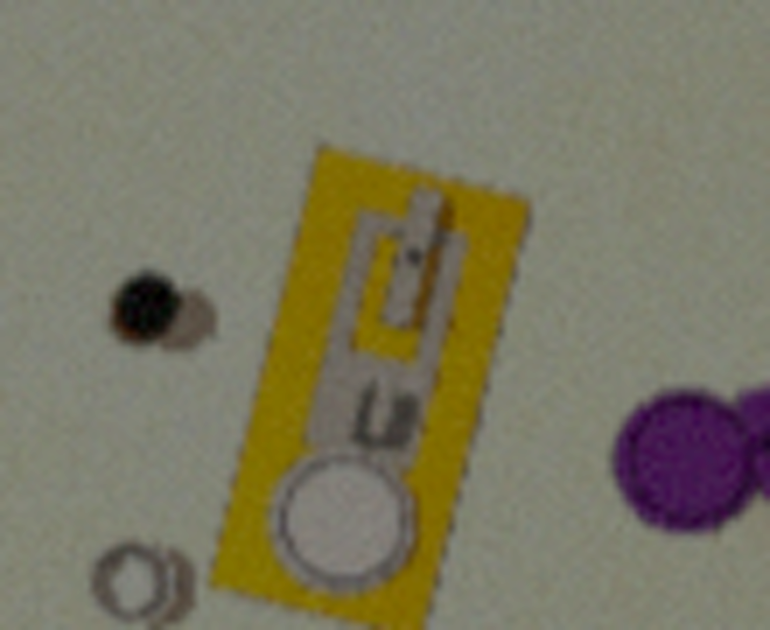

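The carrier is flat and aligned with the board. The head, at (413,258), sits over the eye with its nose end above the nose rim, and the rear rim is clear.

```bash
python3 -c "
from plant import ctrl
print(ctrl.finish_job())"
```

```text
the job is handed in; nothing more can be done
None
```

The oblong-eye carrier is locked flat on the yellow board with the stud through its eye, the round-eye carrier was never touched, and I handed the job in at about 18 s; the hand-in returned no verdict.

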